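# Clamp a specimen in the microscope holder

## Task

Slide the push rod of the specimen holder in, gently, until the amber specimen block is held snugly (a squeeze of about 5 N) against the sprung jaw, while the red cam lever is still open. Then flip the red cam lever over centre until it lies fully down and locks the rod, without forcing the lever, and let go, leaving the specimen still snug and the small things lying around it undisturbed.

Things in the scene. Friction and masses are not known exactly. Their poses are not given: they have to be found in the camera images.
- holder: specimen holder, fixed to the table: dark steel base plate 150 (x) by 280 (y, -120 to 160) by 12 mm thick; origin on the table top. The push rod runs along its +y, 32 mm above the table at x = 0, through a grey clamp block (y -65 to -25 mm, x -23 to 23, 48 mm high, with two cam cheeks up to 76 mm). Rails 22 mm high (x -24 and 24 mm) guide the specimen.
- jaw_slot (a point): middle of the slot in which the sprung jaw is set, on the rod's line. The aluminium jaw plate (32 mm wide, facing the holder's -y, on a grey block 52 mm high) is locked up to 15 mm to either side of this point along holder y; where is not measured. The plate gives on a spring of 2 N per mm, stroke 12 mm. The specimen reaches it at a rod_travel value of 0.035 to 0.07 m.
- rod_travel (a joint): how far the push rod is in, m: 0 fully out, 0.10 fully in, starts at 0 to 0.02; moves along the holder's +y. It slides with a steady dry drag of about 7 N and stays where it is left while the lever is open, if the squeeze is less than that drag; with the lever closed it is braked hard. Closing the lever nudges the squeeze up by 1 to 2 N.
- knob_face (a point): centre of the outer flat end face (facing the holder's -y) of the round black knob on the rod's outer end; knob 34 mm diameter, 15 mm thick, its centre line 32 mm above the table, overhanging the base plate at the start. Push on this face towards the holder's +y. Axes as the holder's.
- push_rod: the steel push rod, 14 mm diameter, with a round blue pad, 24 mm diameter, on its inner end and the black knob on its outer end; origin at the centre of the pad's flat face that presses the specimen, 220 mm from the knob's outer face. Axes as the holder's.
- specimen: amber resin block with a pale stone disc in its top, 34 (holder x) by 30 (holder y) by 30 mm high, loose, standing on the base plate between the rails, some way from both the pad and the jaw; about 60 g; origin at the centre of its underside.
- lever_angle (a joint): cam lever angle, rad: 0 open (standing, leaning 10 degrees past vertical to the holder's -x), where it starts; it swings over the top to the holder's +x; 1.54 closed on its stop, 11 degrees above level. It stiffens to about 0.6 N m near 0.8 rad, eases to its over-centre point at 1.40, then snaps to its stop by itself and stays; short of that it springs back open.
- spare_block: a smaller amber block, 26 by 26 by 22 mm high, loose on the base plate beside the specimen's place; leave it alone; origin under its centre
- dropper: amber dropper bottle, 36 mm diameter, 85 mm high; leave it alone
- objective: steel microscope objective, 25 mm diameter, 40 mm high, standing; leave it alone
- brush: brush 160 mm long, lying; leave it alone
- paddle (a point): red plastic paddle of the cam lever, 62 mm long, 20 mm wide (along the hinge), 9 mm thick; this point is its centre, 66.5 mm from the hinge axis, so it reaches from 35 to 98 mm from that axis.
- cam_lever: the cam lever; origin on its hinge axis, 68 mm above the table, over the clamp block; the hinge runs along the holder's y. Axes as the holder's when the lever is fully open, turning with it about y.

How it is judged:
By the outcome, as a careful person would: the job done as asked, in the order asked, and still so for the second after the job is handed in, with the robot touching nothing.
It also fails if it takes over 56 s, if anything falls off the work surface, if the arm or the gripper's body presses on something with over 40 N, if the wrist force passes 120 N, or if a joint passes its speed limit or range.

## Robot

A 6-joint arm with a two-finger parallel gripper is mounted at the origin on the work surface. World frame = base frame: x ahead of the robot, y to its left, z up, the work surface at z = 0. Lengths are in m, angles in rad, forces in N, time in s.
With the tool pointing down it reaches from about 0.375 to 0.9 m from the base axis. Payload 3.1 kg.
Tool frame: the origin (TCP) lies on the centre line of the jaws, within the pads' length; the fingertips stand robot.tip_reach ahead of it and the grasp point (between the pads) lies 8 mm behind it (robot.tip_reach is the distance from the TCP to the fingertips, in m); z points along the fingers, y is the line along which they close (so a half turn about z gives the same grasp; the last joint's range is limited). The gripper opens to 87 mm and grips with 3 to 60 N. Pads are 19 mm wide; open, the fingers measure 117 mm over their backs; the gripper's body (75 mm by 190 mm) begins 51 mm behind the grasp point.
Start: joints at [-1.415, 0.527, 1.433, -0, 1.181, -0.178], TCP at [0.205, -0.59, 0.234] pointing down, gripper open.
Joint ranges: [-3.08, 3.08], [-0.75, 2.2], [0.22, 2.44], [-1.43, 4.57], [0, 2.65], [-2.85, 2.85]. Speed limits (rad/s): [2.79, 2.79, 3.14, 3.14, 3.14, 3.14].

## Interface

Orientations are given as a unit quaternion [x, y, z, w].
In Python, from rig import robot gives the robot as it stands.
- The arm moves only by the tool jog_arm, never from a script. Its argument "motion" is one flat list of numbers, 7 for each row, row after row: the shift along the tool's x, y, z scaled (see below), then the turn, a rotation vector about the tool's x, y, z scaled (see below), then the gripper's target within -1 to 1 (shut at 1, half-way at 0, fully open at -1). In form: [x, y, z, rx, ry, rz, hand, x, y, z, rx, ry, rz, hand, ...]. A call has 1 to 12 rows; each row shifts and turns the commanded pose from where the row before left it, along the tool's axes as they then stand; what a row does not reach is not made up. The controller multiplies each number of a shift by 4 cm and each number of a turn by 4 degrees. A row lasts 1/8 s, in which the tool goes at most 62.5 mm and 10.7 degrees, less where a joint would pass 70% of its speed; a pose out of reach is approached as far as the arm can. A call with a number of a shift or a turn outside -1 to 1 is refused whole. A call with a gripper value outside its range is refused whole. The fingers move at their own pace and stop on an object; "grip_force" is the grip in N (left out, the last holds). Time passes only in rows, so rows that do not move let the fingers close. It gives the time, the measured TCP pose, the force, the opening and the grip force at its end, in the units of the state.
- robot.get_obs(): the state, without advancing time (a new reading comes with each control period).
- robot.camera(name): name is "scene" or "side" or "wrist"; returns the picture (480x640x3 uint8, blue, green, red); there is no depth.
- robot.calibration(name): a dict with "fx", "fy", "cx", "cy" (pixels), "R" (3x3) and "t" (3): a world point X has camera coordinates R X + t; the wrist camera has in their place "T_tool_cam" (4x4, takes a point from camera to tool coordinates, whose origin is the TCP and whose axes are the flange's). Camera axes: x right, y down, z forward; pixel columns grow to the right and rows downward; lengths in m; the calibration is good to about 2 mm. A picture is of the moment at which its call begins: read the wrist's pose just before it. calibration takes no time and is no camera call.
- robot.hand_in(): hands the job in; it is judged then, once.
The state is a dict: "time": time; "q": joint angles; "joint_velocities": joint speeds; "joint_torque": joint torques, N m; "position": TCP position; "tool_rot": TCP orientation; "ft_force": force on the tool from outside, world axes, zero at the start; "moment": the same for the moment, N m; "grip_width": finger opening in m; "grip_force": force on a finger pad.
Only numpy, scipy, OpenCV 4.12 (cv2) and the standard library are available. Lean on these libraries where they do the work, as an engineer would, in place of code of your own. Each camera call takes 0.05 s, during which the arm holds its last target. There are 200 camera calls.

## Working session

There is one attempt and no reset: what is moved stays moved. The work goes in short steps, Python scripts to look and compute and a tool call to move; the robot and the scene stay as the last step left them, time stands still between calls to the robot, and variables do not carry over. Pictures are saved under pics/ and viewed, at most 10 in all, crops included, and the job is handed in when it is done.

Besides the shell and the picture viewer there is one more tool, called after "Emit:" as a command line: name --argument value ..., lists and objects as JSON in quotes. jog_arm: Moves the arm, as the interface text tells. Shifts and turns lie within -1 to 1; 1 stands for 4 cm of shift or 4 degrees of turn. Its arguments: {"type":"object","properties":{"motion":{"type":"array","items":{"type":"number"}},"grip_force":{"type":"number"}},"required":["motion"]}

```bash
mkdir -p pics; ls
python3 - <<'E'
from rig import robot
import cv2
o=robot.get_obs();print(o, robot.tip_reach)
for n in("scene","side"):
    cv2.imwrite(f"pics/{n}0.png",robot.camera(n));c=robot.calibration(n);print(n,c)
print(robot.calibration("wrist"))
E
```

```text
pics
{'time': 0.0, 'q': array([-1.41448906e+00,  5.28436370e-01,  1.43389054e+00, -1.81210044e-05,
        1.18135964e+00, -1.78521440e-01]), 'joint_velocities': array([ 0.0027494 ,  0.00046408, -0.00089103,  0.00015753,  0.00199769,
        0.00177194]), 'joint_torque': array([ 1.08555818e-03, -4.40039599e+01, -1.76593137e+01,  6.32715784e-02,
        5.82675543e-02, -1.58109542e-04]), 'position': array([ 0.20528043, -0.58959241,  0.23259364]), 'tool_rot': array([ 9.86017803e-01,  1.66636721e-01,  3.25036657e-06, -1.04697828e-03]), 'ft_force': array([-0.21494456, -0.43022629, -0.31442149]), 'moment': array([ 0.000732  , -0.01304271,  0.03287533]), 'grip_force': 0.0, 'grip_width': 0.08706457088967733} 0.011
scene {'fx': 435.69111588407577, 'fy': 435.69111588407577, 'cx': 313.84353871977714, 'cy': 236.52341730906662, 'R': array([[ 0.82584366,  0.56386668,  0.00605062],
       [ 0.45564578, -0.66094412, -0.59627157],
       [-0.33221855,  0.49518404, -0.80275999]]), 't': array([-0.46552313, -0.18536642,  1.43371371])}
side {'fx': 491.99114632535674, 'fy': 491.99114632535674, 'cx': 321.78245664257753, 'cy': 231.4412385755062, 'R': array([[ 0.97395289, -0.226429  ,  0.01206971],
       [-0.11025027, -0.51939609, -0.84739163],
       [ 0.198143  ,  0.82398884, -0.53083119]]), 't': array([-0.54296372,  0.14889786,  0.99856597])}
{'fx': 336.382242506665, 'fy': 336.382242506665, 'cx': 320.72530893843026, 'cy': 234.75472807497133, 'T_tool_cam': array([[ 6.87809750e-04, -9.70588918e-01, -2.40741936e-01,
         6.65633860e-02],
       [ 9.99999485e-01,  8.47185131e-04, -5.58519655e-04,
         2.29517142e-05],
       [ 7.46045976e-04, -2.40741428e-01,  9.70589001e-01,
        -1.50190314e-01],
       [ 0.00000000e+00,  0.00000000e+00,  0.00000000e+00,
         1.00000000e+00]])}
```

View pics/scene0.png

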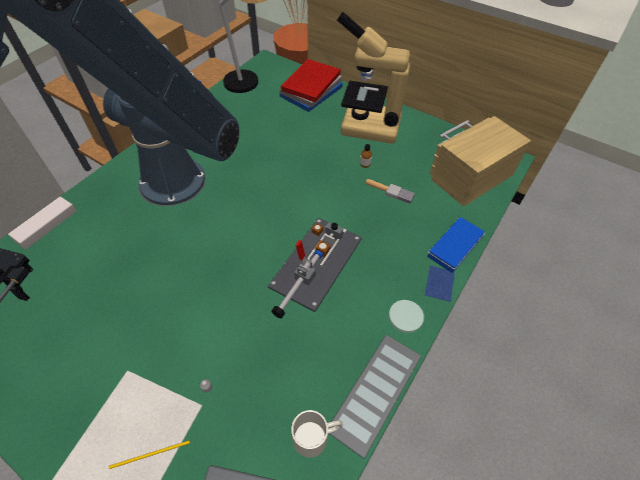

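View pics/side0.png

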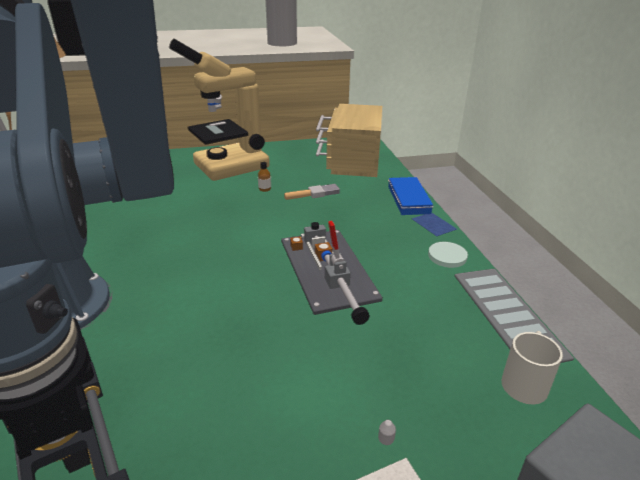

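The scene view shows the holder plate with corners near (269,285), (316,308), (361,238) and (320,220). The knob is at (278,312) and the red lever at (300,250). In the side view the knob is at (360,316) and the lever at (333,235).

```bash
cat > h.py <<'E'
import numpy as np, cv2
from rig import robot
def ray(c,uv):
    d=c["R"].T@np.array([(uv[0]-c["cx"])/c["fx"],(uv[1]-c["cy"])/c["fy"],1]); return -c["R"].T@c["t"],d
def plane(c,uv,z):
    o,d=ray(c,uv); return o+d*(z-o[2])/d[2]
def tri(c1,u1,c2,u2):
    A=[];b=[]
    for c,u in((c1,u1),(c2,u2)):
        o,d=ray(c,u); d/=np.linalg.norm(d); P=np.eye(3)-np.outer(d,d);A.append(P);b.append(P@o)
    return np.linalg.lstsq(np.vstack(A),np.hstack(b),rcond=None)[0]
def proj(c,X):
    p=c["R"]@X+c["t"]; return np.array([c["fx"]*p[0]/p[2]+c["cx"],c["fy"]*p[1]/p[2]+c["cy"]])
def wcam():
    from scipy.spatial.transform import Rotation as Ro
    o=robot.get_obs();c=dict(robot.calibration("wrist"));T=np.eye(4);T[:3,:3]=Ro.from_quat(o["tool_rot"]).as_matrix();T[:3,3]=o["position"]
    W=np.linalg.inv(T@c["T_tool_cam"]);c["R"]=W[:3,:3];c["t"]=W[:3,3];return c
E
python3 - <<'E'
from h import *
np.set_printoptions(precision=4,suppress=True)
C={};K={};R={}
for n,(x0,y0,x1,y1) in dict(scene=(255,205,375,325),side=(270,210,390,330)).items():
    im=cv2.imread(f"pics/{n}0.png");c=C[n]=robot.calibration(n)
    hsv=cv2.cvtColor(im,cv2.COLOR_BGR2HSV);box=np.zeros(im.shape[:2],bool);box[y0:y1,x0:x1]=1
    def comp(m):
        k,l,s,ce=cv2.connectedComponentsWithStats((m&box).astype(np.uint8));o=sorted(range(1,k),key=lambda i:-s[i,4])[:3];return [(s[i].tolist(),ce[i]) for i in o]
    print(n,'dark',comp(hsv[...,2]<32)); r=(hsv[...,0]<6)|(hsv[...,0]>174)
    rr=comp(r&(hsv[...,1]>150)&(hsv[...,2]>60));print('red',rr); R[n]=rr[0]
    plate=((hsv[...,1]<110)&box).astype(np.uint8)
    plate=cv2.morphologyEx(plate,cv2.MORPH_OPEN,np.ones((17,17)))
    cn=max(cv2.findContours(plate,0,2)[0],key=cv2.contourArea)
    rect=cv2.approxPolyDP(cn,6,True)[:,0]
    for p in rect: print(p,plane(c,p,.012))
    cv2.imwrite(f"pics/{n}c.png",cv2.resize(im[y0:y1,x0:x1],None,fx=5,fy=5,interpolation=cv2.INTER_CUBIC))
print('paddle',tri(C['scene'],R['scene'][1],C['side'],R['side'][1]))
E
cd pics; python3 -c "
import cv2,numpy as np
a=cv2.imread('scenec.png');b=cv2.imread('sidec.png');cv2.imwrite('c2.png',cv2.resize(np.hstack([a,b]),(800,400)))"
```

```text
scene dark [([272, 306, 12, 12, 82], array([277.622 , 312.0488])), ([332, 223, 5, 7, 29], array([334.0345, 226.069 ]))]
red [([296, 240, 9, 20, 106], array([299.9623, 249.4811]))]
[354 233] [0.6092 0.1445 0.012 ]
[330 229] [0.5424 0.1167 0.012 ]
[329 257] [0.595  0.0306 0.012 ]
[286 260] [ 0.5002 -0.0471  0.012 ]
[275 291] [ 0.5354 -0.1444  0.012 ]
[319 306] [ 0.6583 -0.1146  0.012 ]
[354 250] [0.6411 0.0919 0.012 ]
side dark [([352, 312, 17, 12, 144], array([360.1458, 317.0764])), ([312, 226, 6, 3, 16], array([314.5  , 226.875]))]
red [([329, 221, 9, 28, 128], array([333.0391, 234.3203]))]
[290 251] [0.498  0.0733 0.012 ]
[312 312] [ 0.5035 -0.1461  0.012 ]
[377 302] [ 0.6389 -0.1446  0.012 ]
[377 285] [ 0.6566 -0.0917  0.012 ]
[353 250] [0.6436 0.0464 0.012 ]
[332 250] [0.5952 0.0567 0.012 ]
[324 261] [0.5666 0.0174 0.012 ]
[314 250] [0.5538 0.0656 0.012 ]
paddle [ 0.5638 -0.064   0.1351]
```

View pics/c2.png

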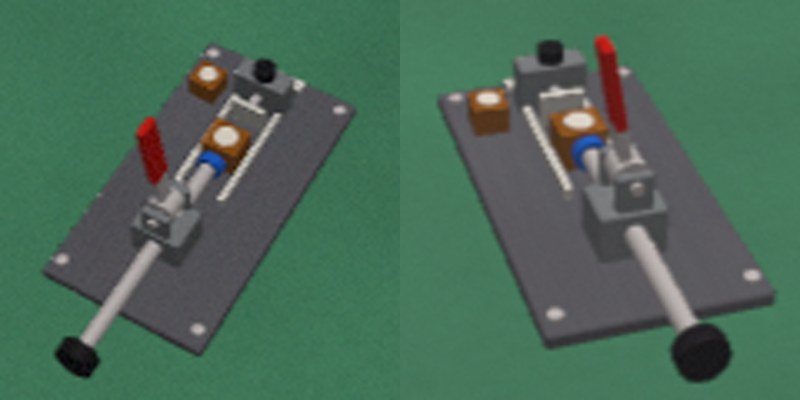

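The crop shows the plate corners, the rod with its knob pointing toward the lower side, and the specimen between pad and jaw. The red paddle stands next to the cam cheeks and the spare block is upper left.

Run:
```python
from h import *
np.set_printoptions(precision=4,suppress=True)
from scipy.optimize import least_squares
C={n:robot.calibration(n) for n in("scene","side")}
s=120/400
S=lambda x,y:(255+x*s-.35,205+y*s-.35); D=lambda x,y:(270+(x-400)*s-.35,210+y*s-.35)
obs=[('scene',S(43,269),(-75,-120,12)),('scene',S(199,347),(75,-120,12)),('scene',S(356,107),(75,160,12)),('scene',S(210,43),(-75,160,12)),
('side',D(438,97),(-75,160,12)),('side',D(547,338),(-75,-120,12)),('side',D(774,293),(75,-120,12))]
w=lambda p,X:np.array([p[0]+np.cos(p[2])*X[0]-np.sin(p[2])*X[1],p[1]+np.sin(p[2])*X[0]+np.cos(p[2])*X[1],X[2]])
f=lambda p:np.hstack([proj(C[n],w(p,np.array(X)/1e3))-u for n,u,X in obs])
r=least_squares(f,[.57,-.02,0]);p=r.x;print(p,np.degrees(p[2]),r.fun.reshape(-1,2))
k=tri(C['scene'],(277.6,312.05),C['side'],(360.1,317.1));print('knob',k)
def inv(X):
    c,s_=np.cos(p[2]),np.sin(p[2]);d=X[:2]-p[:2];return [c*d[0]+s_*d[1],-s_*d[0]+c*d[1],X[2]]
print('knob in holder',inv(k),inv(plane(C['scene'],(277.6,312.05),.032)),inv(plane(C['side'],(360.1,317.1),.032)))
print('paddle in holder',inv(np.array([.5638,-.064,.1351])))
for nm,X in dict(hinge=(0,-45,68),specguess=(0,60,42)).items():
    print(nm,w(p,np.array(X)/1e3))
for n,u in(('scene',S(225,136)),('side',D(579,121))): print('spec top',inv(plane(C[n],u,.042)))
```

```text
[ 0.572  -0.0183  0.075 ] 4.299932303177165 [[-0.9212  0.1025]
 [ 0.0576  1.7884]
 [ 0.363  -0.3395]
 [ 0.0289 -1.0268]
 [-0.6545 -1.2365]
 [-0.6957 -0.0547]
 [ 1.0532 -0.4556]]
knob [ 0.5856 -0.1972  0.0286]
knob in holder [np.float64(0.0001283456757985319), np.float64(-0.1793645726595673), np.float64(0.028558865186589177)] [np.float64(0.0006604742051751246), np.float64(-0.17999228057340094), np.float64(0.03200000000000003)] [np.float64(-0.0011402380442734738), np.float64(-0.1838609850727951), np.float64(0.03200000000000003)]
paddle in holder [np.float64(-0.01159330136982553), np.float64(-0.04491795975378713), np.float64(0.1351)]
hinge [ 0.5754 -0.0632  0.068 ]
specguess [0.5675 0.0415 0.042 ]
spec top [np.float64(-0.00014246395766912261), np.float64(0.05352483548403366), np.float64(0.04200000000000004)]
spec top [np.float64(0.0004798571205542543), np.float64(0.05250340739860891), np.float64(0.04200000000000004)]
```

Emit:
jog_arm --motion '[0.99,-0.41,0,0,0,0,1,0.99,-0.41,0,0,0,0,1,0.99,-0.41,0,0,0,0,1,0.99,-0.41,0,0,0,0,1,0.99,-0.41,0,0,0,0,1,0.99,-0.41,0,0,0,0,1,0.99,-0.41,0,0,0,0,1,0.99,-0.41,0,0,0,0,1,0.99,-0.41,0,0,0,0,1,0.99,-0.41,0,0,0,0,1,0.99,-0.41,0,0,0,0,1,0.99,-0.41,0,0,0,0,1]' --grip_force 10

```text
time: 1.6
position: [0.5902, -0.247, 0.233]
tool_rot: [0.986, 0.167, -0.0, -0.0]
ft_force: [-0.6, -0.3, -0.3]
grip_width: 0.0007
grip_force: 0.0
```

Emit:
jog_arm --motion '[0,0,0,0,0,-1,1,0,0,0,0,0,-1,1,0,0,0,0,0,-1,1,0,0,0,0,0,-1,1,0,0,0,0,0,-1,1,0,0,0,0,0,-1,1,0,0,0,0,0,-1,1,0,0,0,0,0,-1,1,0,0,0,0,0,-1,1,0,0,0,0,0,-1,1,0,0,0,0,0,-1,1,0,0,0,0,0,-1,1]'

```text
time: 3.1
position: [0.5892, -0.248, 0.2329]
tool_rot: [0.832, 0.554, -0.0, -0.001]
ft_force: [-0.1, -0.4, 1.2]
grip_width: 0.0006
grip_force: 0.0
```

Emit:
jog_arm --motion '[0,0,0,0,0,-1,1,0,0,0,0,0,-1,1,0,0,0,0,0,-1,1,0,0,0,0,0,-1,1,0,0,0,0,0,-1,1,0,0,0,0,0,-1,1,0,0,0,0,0,-0.78,1,0,0,0,0,0,0,1]'

```text
time: 4.1
position: [0.5892, -0.248, 0.233]
tool_rot: [0.68, 0.733, -0.0, -0.001]
ft_force: [0.3, -0.8, -0.1]
grip_width: 0.0005
grip_force: 0.0
```

Run:
```python
from h import *
from scipy.spatial.transform import Rotation as Ro
o=robot.get_obs();print(o["time"],o["q"].round(3),o["position"],Ro.from_quat(o["tool_rot"]).as_matrix().round(4),o["ft_force"],o["grip_width"])
cv2.imwrite("pics/w1.png",robot.camera("wrist"))
```

```text
4.1 [-0.573  0.548  1.394  0.     1.2   -0.647] [ 0.58924323 -0.24804704  0.23303458] [[-7.430e-02  9.972e-01 -1.000e-03]
 [ 9.972e-01  7.430e-02  7.000e-04]
 [ 7.000e-04 -9.000e-04 -1.000e+00]] [ 0.33125164 -0.80666876 -0.09214051] 0.0004503975349678642
```

View pics/w1.png

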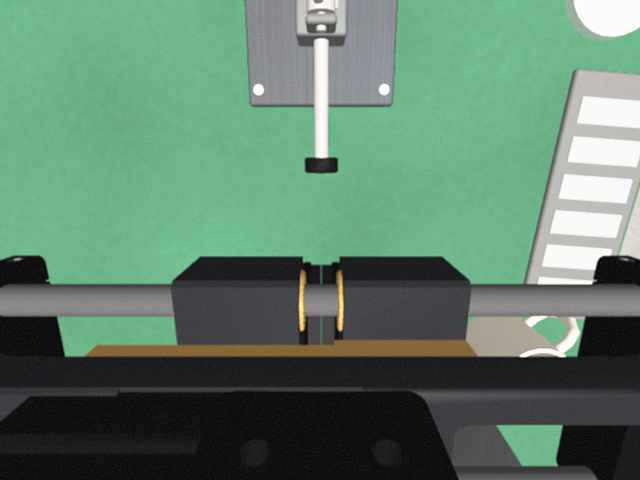

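The wrist view shows the knob's outer edge at about (321,173), the front corners of the plate at (249,105) and (393,105), and the rod aligned with the image's vertical.

Run:
```python
from h import *
np.set_printoptions(precision=4,suppress=True)
c=wcam()
p=[.572,-.0183,.075]
def inv(X):
    cc,s_=np.cos(p[2]),np.sin(p[2]);d=X[:2]-p[:2];return np.array([cc*d[0]+s_*d[1],-s_*d[0]+cc*d[1],X[2]])
for u,z in(((321.3,172.5),.032),((321.3,172.5),.049),((321.3,157),.049),((249.5,105),.012),((393.5,105),.012)):
    X=plane(c,u,z);print(u,z,X,inv(X))
print(-c["R"].T@c["t"])
```

```text
(321.3, 172.5) 0.032 [ 0.5875 -0.2032  0.032 ] [ 0.0016 -0.1855  0.032 ]
(321.3, 172.5) 0.049 [ 0.5874 -0.2022  0.049 ] [ 0.0016 -0.1845  0.049 ]
(321.3, 157) 0.049 [ 0.5863 -0.1875  0.049 ] [ 0.0016 -0.1698  0.049 ]
(249.5, 105) 0.012 [ 0.5081 -0.1411  0.012 ] [-0.0729 -0.1177  0.012 ]
(393.5, 105) 0.012 [ 0.6572 -0.13    0.012 ] [ 0.0766 -0.1177  0.012 ]
[ 0.5857 -0.1826  0.3833]
```

Emit:
jog_arm --motion '[0,0.04,0.98,0,0,0,1,0,0,0.98,0,0,0,1,0,0,0.98,0,0,0,1,0,0,0.98,0,0,0,1,0,0,0.98,0,0,0,1,0,0,0,0,1,0,1,0,0,0,0,1,0,1,0,0,0,0,1,0,1,0,0,0,0,1,0,1,0,0,0,0,1,0,1,0,0,0,0,1,0,1,0,0,0,0,1,0,1]'

```text
time: 5.65
position: [0.5912, -0.2483, 0.0374]
tool_rot: [0.66, 0.711, 0.165, -0.178]
ft_force: [-0.4, -0.3, -1.0]
grip_width: 0.0006
grip_force: 0.0
```

Emit:
jog_arm --motion '[0,0,0,0,0.5,0,1,0,0,0,0,0,0,1,0,0,0,0,0,0,1]'

```text
time: 6.02
position: [0.5911, -0.2477, 0.0376]
tool_rot: [0.657, 0.708, 0.176, -0.19]
ft_force: [-0.3, -0.1, -0.0]
grip_width: 0.0002
grip_force: 0.0
```

Emit:
jog_arm --motion '[0.26,0,0.15,0,0,0,1,0.26,0,0.15,0,0,0,1,0.0866,0,0.05,0,0,0,1,0.0866,0,0.05,0,0,0,1,0.0866,0,0.05,0,0,0,1,0.0866,0,0.05,0,0,0,1]'

```text
time: 6.78
position: [0.5884, -0.2118, 0.0378]
tool_rot: [0.657, 0.709, 0.174, -0.187]
ft_force: [-1.9, -7.2, 2.5]
grip_width: 0.0006
grip_force: 3.7
```

Emit:
jog_arm --motion '[0.0866,0,0.05,0,0,0,1,0.0866,0,0.05,0,0,0,1]'

```text
time: 7.02
position: [0.5878, -0.204, 0.0378]
tool_rot: [0.657, 0.709, 0.174, -0.187]
ft_force: [-2.3, -8.5, 2.4]
grip_width: 0.0005
grip_force: 3.7
```

Emit:
jog_arm --motion '[0.0866,0,0.05,0,0,0,1]'

```text
time: 7.15
position: [0.5875, -0.2, 0.0378]
tool_rot: [0.657, 0.709, 0.174, -0.187]
ft_force: [-3.0, -7.9, 1.8]
grip_width: 0.0008
grip_force: 3.7
```

Run:
```python
from h import *
a=robot.camera("scene")[205:325,255:375];b=robot.camera("side")[210:330,270:390]
cv2.imwrite("pics/c3.png",np.hstack([cv2.resize(a,(400,400),interpolation=2),cv2.resize(b,(400,400),interpolation=2)]))
print(robot.get_obs()["ft_force"],robot.get_obs()["moment"])
```

```text
[-2.33096744 -5.77402713  1.66193548] [-1.1153025   0.23696703  0.25891026]
```

View pics/c3.png

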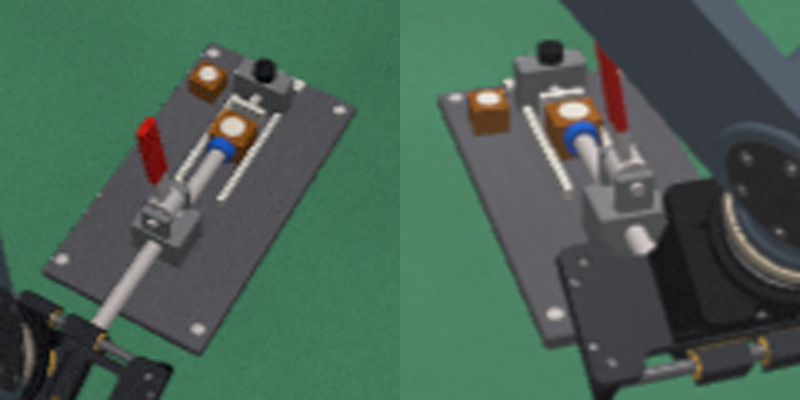

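The specimen has moved toward the jaw: its disc is at crop (232,126). The pale top edge of the jaw plate is near crop (248,105), and at (562,92) in the side crop.

Run:
```python
from h import *
s=.3
C={n:robot.calibration(n) for n in("scene","side")}
S=lambda x,y:(255+x*s-.35,205+y*s-.35); D=lambda x,y:(270+(x-400)*s-.35,210+y*s-.35)
p=[.5735,-.0165,.075]
def inv(X):
    cc,s_=np.cos(p[2]),np.sin(p[2]);d=X[:2]-p[:2];return np.array([cc*d[0]+s_*d[1],-s_*d[0]+cc*d[1],X[2]]).round(4)
print('jaw',inv(tri(C['scene'],S(248,105),C['side'],D(562,92))))
for z in(.03,.036,.042,.046):print(z,inv(plane(C['scene'],S(248,105),z)),inv(plane(C['side'],D(562,92),z)))
print('spec',inv(tri(C['scene'],S(232,126.5),C['side'],D(574,113))),inv(plane(C['scene'],S(232,126.5),.042)),inv(plane(C['side'],D(574,113),.042)))
```

```text
jaw [-0.0011  0.091   0.0408]
0.03 [-0.0047  0.0983  0.03  ] [0.004  0.1068 0.03  ]
0.036 [-0.0027  0.0943  0.036 ] [0.0012 0.0979 0.036 ]
0.042 [-0.0007  0.0903  0.042 ] [-0.0016  0.0889  0.042 ]
0.046 [0.0006 0.0876 0.046 ] [-0.0034  0.083   0.046 ]
spec [-0.0013  0.0634  0.0411] [-0.0015  0.0634  0.042 ] [-0.0015  0.0612  0.042 ]
```

Emit:
jog_arm --motion '[0.0433,0,0.025,0,0,0,1,0.0433,0,0.025,0,0,0,1]'

```text
time: 7.5
position: [0.5872, -0.196, 0.0378]
tool_rot: [0.657, 0.709, 0.174, -0.187]
ft_force: [-2.7, -7.5, 2.0]
grip_width: 0.0005
grip_force: 3.7
```

Emit:
jog_arm --motion '[0.0433,0,0.025,0,0,0,1]'

```text
time: 7.62
position: [0.5871, -0.194, 0.0377]
tool_rot: [0.657, 0.709, 0.174, -0.187]
ft_force: [-2.3, -7.7, 2.9]
grip_width: 0.0003
grip_force: 3.7
```

Emit:
jog_arm --motion '[0.0433,0,0.025,0,0,0,1]'

```text
time: 7.75
position: [0.5869, -0.192, 0.0378]
tool_rot: [0.657, 0.709, 0.174, -0.187]
ft_force: [-2.8, -8.0, 2.2]
grip_width: 0.0005
grip_force: 3.7
```

Emit:
jog_arm --motion '[0.0325,0,0.0188,0,0,0,1]'

```text
time: 7.88
position: [0.5868, -0.1904, 0.0377]
tool_rot: [0.657, 0.709, 0.174, -0.187]
ft_force: [-2.8, -6.8, 2.6]
grip_width: 0.0005
grip_force: 3.7
```

Emit:
jog_arm --motion '[0.0325,0,0.0188,0,0,0,1]'

```text
time: 8.0
position: [0.5867, -0.1894, 0.0377]
tool_rot: [0.657, 0.709, 0.174, -0.186]
ft_force: [-3.4, -9.9, 2.6]
grip_width: 0.0005
grip_force: 4.6
```

Emit:
jog_arm --motion '[0.0217,0,0.0125,0,0,0,1]'

```text
time: 8.12
position: [0.5867, -0.1891, 0.0378]
tool_rot: [0.657, 0.709, 0.174, -0.186]
ft_force: [-2.8, -10.1, 3.3]
grip_width: 0.0003
grip_force: 5.0
```

Emit:
jog_arm --motion '[0.0217,0,0.0125,0,0,0,1]'

```text
time: 8.25
position: [0.5867, -0.1886, 0.0378]
tool_rot: [0.657, 0.709, 0.173, -0.186]
ft_force: [-4.2, -10.6, 2.7]
grip_width: 0.0006
grip_force: 5.4
```

Emit:
jog_arm --motion '[0.0109,0,0.0063,0,0,0,1]'

```text
time: 8.38
position: [0.5867, -0.1884, 0.0378]
tool_rot: [0.657, 0.709, 0.173, -0.185]
ft_force: [-4.3, -11.8, 5.2]
grip_width: 0.0005
grip_force: 5.6
```

Emit:
jog_arm --motion '[0.0163,0,0.0094,0,0,0,1]'

```text
time: 8.5
position: [0.5867, -0.188, 0.0378]
tool_rot: [0.658, 0.71, 0.173, -0.185]
ft_force: [-4.7, -11.9, 3.8]
grip_width: 0.0004
grip_force: 6.0
```

Emit:
jog_arm --motion '[-0.1,0,-0.058,0,0,0,1,-0.38,0,-0.22,0,0,0,1,-0.38,0,-0.22,0,0,0,1,0,0,0,0,-1,0,1,0,0,0,0,-1,0,1,0,0,0,0,-1,0,1,0,0,0,0,-1,0,1,0,0,0,0,-1,0,1,0,0,0,0,-1,0,1,0,0,0,0,-1,0,1,0,0,0,0,-0.5,0,1]'

```text
time: 9.88
position: [0.5894, -0.2217, 0.0376]
tool_rot: [0.68, 0.733, -0.0, 0.0]
ft_force: [-0.1, 0.3, -0.3]
grip_width: 0.0007
grip_force: 0.0
```

Emit:
jog_arm --motion '[0,-0.73,-0.9,0,0,0,1,0,-0.73,-0.9,0,0,0,1,0,0,-0.9,0,0,0,1,0,0,0,0,0,0,1]'

```text
time: 10.38
position: [0.5329, -0.2281, 0.1487]
tool_rot: [0.68, 0.733, 0.001, 0.004]
ft_force: [0.3, 0.7, 0.6]
grip_width: 0.0001
grip_force: 0.0
```

Run:
```python
from h import *
from scipy.spatial.transform import Rotation as Ro
o=robot.get_obs();print(o["time"],o["position"],Ro.from_quat(o["tool_rot"]).as_matrix().round(4),o["ft_force"])
cv2.imwrite("pics/w2.png",robot.camera("wrist"))
a=robot.camera("scene")[205:325,255:375];b=robot.camera("side")[210:330,270:390]
cv2.imwrite("pics/c4.png",np.hstack([cv2.resize(a,(400,400),interpolation=2),cv2.resize(b,(400,400),interpolation=2)]))
```

```text
10.375 [ 0.53291674 -0.2280774   0.14871587] [[-0.074   0.9972  0.006 ]
 [ 0.9973  0.074  -0.0039]
 [-0.0043  0.0057 -1.    ]] [0.34865552 0.71567942 0.57709588]
```

View pics/w2.png

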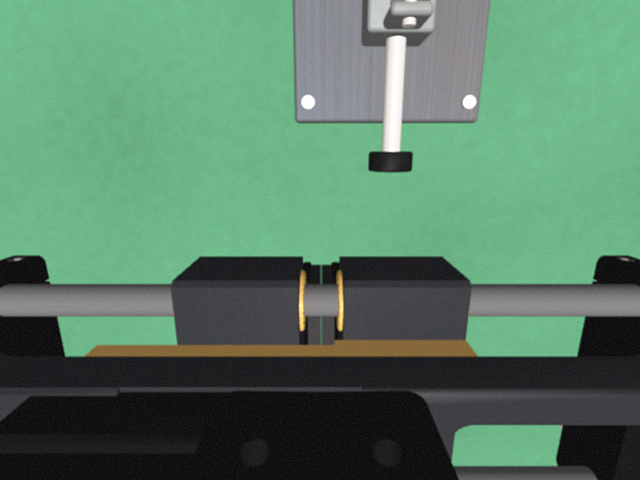

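View pics/c4.png

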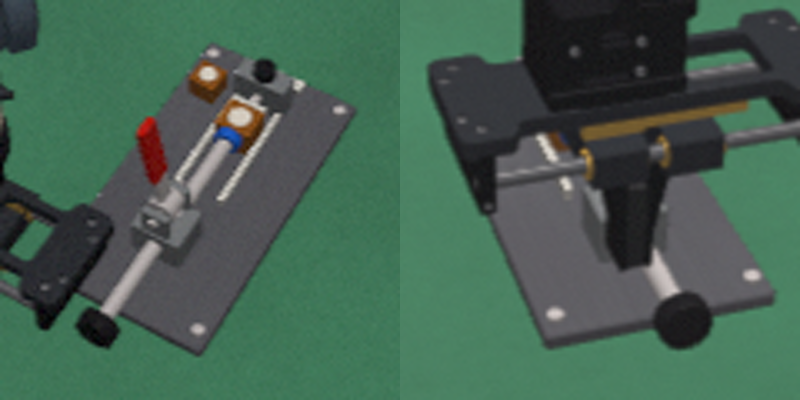

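The rod stayed where I left it: knob edge at (390,171), specimen against the jaw. The gripper is clear to move up beside the paddle.

Emit:
jog_arm --motion '[0.8,0,0,0,0,0,1,0.8,0,0,0,0,0,1,0.8,0,0,0,0,0,1,0.8,0,0,0,0,0,1,0.8,0,0,0,0,0,1,0.08,0,0,0,0,0,1,0,0,0,0,0,0,1]'

```text
time: 11.4
position: [0.5187, -0.0635, 0.1448]
tool_rot: [0.68, 0.733, -0.0, -0.0]
ft_force: [1.0, -0.7, 0.2]
grip_width: 0.0009
grip_force: 0.0
```

Emit:
jog_arm --motion '[0,0.2,0,0,0,0,1,0,0.15,0,0,0,0,1,0,0.15,0,0,0,0,1,0,0.1,0,0,0,0,1]'

```text
time: 11.9
position: [0.5431, -0.0618, 0.1456]
tool_rot: [0.68, 0.733, 0.0, 0.0]
ft_force: [-1.6, 0.4, 0.2]
grip_width: 0.0006
grip_force: 0.5
```

Emit:
jog_arm --motion '[0,0.18,-0.018,0,0,0,1,0,0.18,-0.018,0,0,0,1,0,0.15,0.003,0,0,0,1,0,0.15,0.003,0,0,0,1,0,0.145,0.03,0,0,0,1,0,0.145,0.03,0,0,0,1]'

```text
time: 12.65
position: [0.58, -0.0584, 0.1444]
tool_rot: [0.68, 0.733, -0.001, -0.001]
ft_force: [-5.7, -0.5, 5.2]
grip_width: 0.0007
grip_force: 3.2
```

Emit:
jog_arm --motion '[0,0.14,0.055,0,0,0,1,0,0.14,0.055,0,0,0,1,0,0.128,0.077,0,0,0,1,0,0.128,0.077,0,0,0,1]'

```text
time: 13.15
position: [0.6027, -0.0568, 0.1347]
tool_rot: [0.68, 0.733, 0.001, 0.0]
ft_force: [-4.4, -0.0, 8.0]
grip_width: 0.0004
grip_force: 3.9
```

Emit:
jog_arm --motion '[0,0.111,0.098,0,0,0,1,0,0.111,0.098,0,0,0,1,0,0.092,0.116,0,0,0,1,0,0.092,0.116,0,0,0,1]'

```text
time: 13.65
position: [0.6206, -0.0554, 0.1176]
tool_rot: [0.68, 0.733, 0.002, 0.002]
ft_force: [-0.2, 1.4, 4.4]
grip_width: 0.0007
grip_force: 2.1
```

Emit:
jog_arm --motion '[0,0.072,0.13,0,0,0,1,0,0.072,0.13,0,0,0,1]'

```text
time: 13.9
position: [0.6251, -0.0555, 0.1061]
tool_rot: [0.68, 0.733, 0.001, 0.001]
ft_force: [0.7, -1.0, 1.0]
grip_width: 0.0004
grip_force: 0.5
```

Emit:
jog_arm --motion '[0,0.02,0.05,0,0,0,1,0,0.01,0.04,0,0,0,1,0,0,0,0,0,0,1]'

```text
time: 14.28
position: [0.6246, -0.0553, 0.1022]
tool_rot: [0.68, 0.733, -0.0, -0.0]
ft_force: [0.6, -0.2, 0.1]
grip_width: 0.0003
grip_force: 0.0
```

Run:
```python
from h import *
print(robot.get_obs()["ft_force"])
a=robot.camera("scene")[205:325,255:375];b=robot.camera("side")[210:330,270:390]
cv2.imwrite("pics/c5.png",np.hstack([cv2.resize(a,(400,400),interpolation=2),cv2.resize(b,(400,400),interpolation=2)]))
```

```text
[ 0.62858687 -0.18236862  0.13346056]
```

View pics/c5.png

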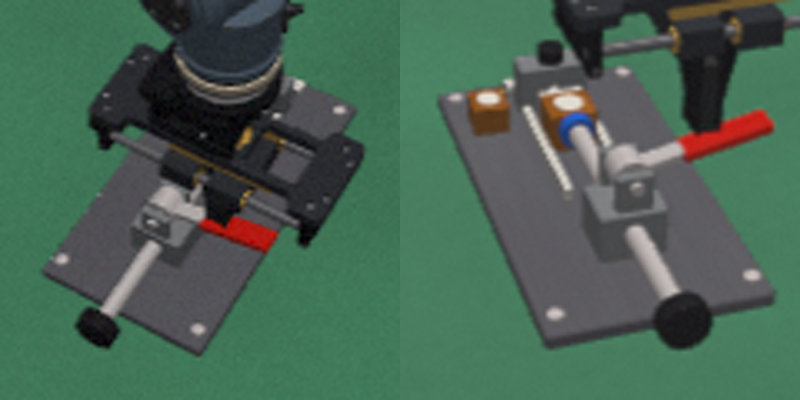

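The lever lies over on the +x side, with the paddle at side crop (730,138), and the finger no longer carries any force. I'll lift away and check.

Emit:
jog_arm --motion '[0,0,-0.5,0,0,0,1,0,0,-1,0,0,0,1,0,0,-1,0,0,0,1,0,0,-1,0,0,0,1,0,-1,-0.5,0,0,0,1,0,-1,0,0,0,0,1,0,0,0,0,0,0,1,0,0,0,0,0,0,1]'

```text
time: 15.38
position: [0.546, -0.0615, 0.2632]
tool_rot: [0.68, 0.733, 0.0, 0.001]
ft_force: [0.9, -0.7, -0.4]
grip_width: 0.0004
grip_force: 0.0
```

Run:
```python
from h import *
C={};M={}
A=robot.camera("scene");B=robot.camera("side")
for n,im in(("scene",A),("side",B)):
    h=cv2.cvtColor(im,cv2.COLOR_BGR2HSV);m=(((h[...,0]<6)|(h[...,0]>174))&(h[...,1]>150)&(h[...,2]>60)).astype(np.uint8)
    m[:205]=0;m[325:]=0;m[:,:255]=0;m[:,400:]=0;C[n]=robot.calibration(n)
    k,l,s,ce=cv2.connectedComponentsWithStats(m);i=1+np.argmax(s[1:,4]);M[n]=ce[i];print(n,s[i],ce[i])
X=tri(C["scene"],M["scene"],C["side"],M["side"]);p=[.5735,-.0165,.075];d=X[:2]-p[:2]
hx=np.cos(.075)*d[0]+np.sin(.075)*d[1];print(X,"paddle hx",hx,"elev",np.degrees(np.arctan2(X[2]-.068,hx)))
a=A[205:325,255:375];b=B[210:330,270:390]
cv2.imwrite("pics/c6.png",np.hstack([cv2.resize(a,(400,400),interpolation=2),cv2.resize(b,(400,400),interpolation=2)]))
```

```text
scene [315 268  23  13 152] [326.23026316 273.71052632]
side [354 243  28  15 200] [367.51  249.865]
[ 0.64152559 -0.05805846  0.08227039] paddle hx 0.06472039732328132 elev 12.434355081632978
```

View pics/c6.png

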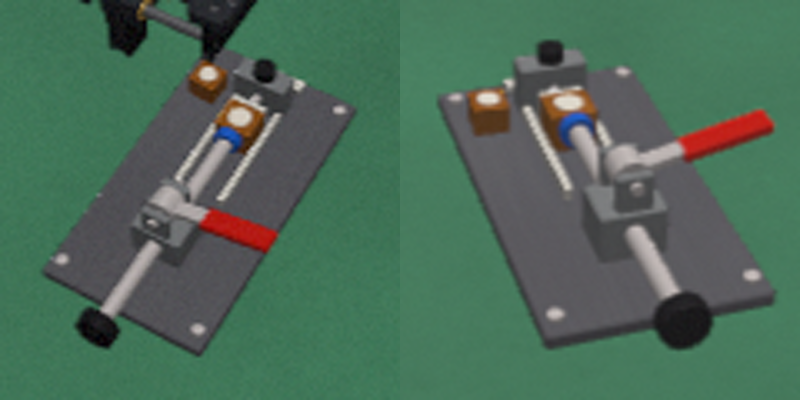

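The lever is on its stop: it measures about 12° above level against the nominal 11°. The specimen sits between pad and jaw, and the spare block has not moved.

```bash
python3 -c "
from rig import robot
print(robot.hand_in())"
```

```text
the job is handed in; nothing more can be done
None
```

The specimen is held against the sprung jaw at roughly 5 N, estimated from push force and travel before the lever was closed; the lever is down on its stop with the rod locked, the arm is clear, and the job was handed in at about 15.5 s.

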